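Open the spares case past its spring stay and stow the gaskets

TASK

Open the grey spares case by pushing its lid up by the handle just past the balance point of its spring stay, so that the lid stays up by itself when you let go; feel for that point, because it is set differently on every case and the lid must never be forced against the end stop close behind it. Then pick up the copper gasket pack and lay it flat on the floor of the case, without dropping it in, and leave the lid standing open. Do not disturb the beaker, the vial or the tape roll.

Things in the scene. Friction and masses are not known exactly. Their poses are not given: they have to be found in the camera images.
- case: Grey open box, fixed to the worktop, 150 mm deep (x), 200 mm wide (y), 80 mm high, walls and floor 4 mm, empty. Origin at the centre of its underside; x points from its front to its hinge side, y to its left as the robot sees it, z up. A black housing 130 x 25 mm, 94 mm high, outside its right-hand (-y) wall hides the spring stay.
- lid (a joint): Lid angle in rad: 0 shut, grows as the handle rises. The lid falls shut from anywhere below the balance point, which lies between 1.13 and 1.63 rad, hidden and different each time. In the 0.14 rad before it a sprung ball resists with up to 4 to 8 N at the handle, then gives way: the lid snaps on by about 0.1 rad and stays. The solid end stop comes 0.14 rad after the balance point.
- case_hinge (a point): Middle of the lid's hinge axis (along the case's y), on the rear top edge of the case, 80 mm above the worktop. The lid is a flat plate, 5 mm thick, over the whole case, about 0.3 kg. More than about 15 N of push at the handle against the end stop counts as forcing it.
- handle (a point): Centre of the lid's handle, moving with the lid: a round steel bar 10 mm thick, 80 mm long, parallel to the hinge, 188 mm from the hinge axis and 4 mm above it when shut, held by two end legs 90 mm apart, with a 33 mm gap between bar and case front. Can be pushed from below or pinched from above.
- case_floor (a point): Centre of the inner floor of the case, 4 mm above the worktop; the free inside is 142 mm (x) by 192 mm (y), 76 mm deep. The raised lid may lean over the rear half, so the front half leaves more room for a gripper.
- gaskets_mid (a point): Centre (half-way up) of the copper gasket pack: a flat copper ring stack 49 mm across and 10 mm high, lying flat on the worktop, about 50 g. Its z axis is the ring's axis.
- gaskets: The same copper gasket pack, origin at the centre of its underside.
- beaker_mid (a point): Centre of a small glass beaker, 54 mm across, 70 mm high, standing; bystander.
- vial_mid (a point): Centre of a glass sample vial with a cap, 22 mm across, 68 mm high, standing; bystander.
- roll_mid (a point): Centre of a flat roll of amber film tape, 64 mm across, 13 mm high; bystander.
Not all that is in view belongs to the job. There is more than one size of the gaskets; the job needs the smallest.

How it is judged:
By the outcome, as a careful person would: the job done as asked, in the order asked, and still so for the second after the job is handed in, with the robot touching nothing.
It also fails if it takes over 72 s, if anything falls off the work surface, if the arm or the gripper's body presses on something with over 40 N, if the wrist force passes 120 N, or if a joint passes its speed limit or range.

ROBOT

A 6-joint arm with a two-finger parallel gripper is mounted at the origin on a cart in front of the work surface, level with it; the furniture and walls round the work are solid. World frame = base frame: x ahead of the robot, y to its left, z up, the work surface at z = 0. Lengths are in m, angles in rad, forces in N, time in s.
With the tool pointing down it reaches from about 0.375 to 0.925 m from the base axis. Payload 5.7 kg.
Tool frame: the origin (TCP) lies where the fingers leave the gripper's body, on its centre line; the fingertips stand 80 mm ahead of it and the grasp point (between the pads) lies 61 mm ahead of it; z points along the fingers, y is the line along which they close (so a half turn about z gives the same grasp; the last joint's range is limited). The gripper opens to 88 mm and grips with 3 to 60 N. Pads are 20 mm wide; open, the fingers measure 115 mm over their backs; the gripper's body (75 mm by 178 mm) begins 61 mm behind the grasp point.
Start: joints at [-1.23, 0.359, 1.51, -0, 1.272, -0.115], TCP at [0.264, -0.539, 0.303] pointing down, gripper open.
Joint ranges: [-2.97, 2.97], [-1.01, 2.36], [0.21, 2.38], [-0.96, 4.11], [0.2, 2.71], [-2.98, 2.98]. Speed limits (rad/s): [2.39, 2.39, 3.14, 3.14, 3.14, 3.14].

INTERFACE

Orientations are given as a rotation vector (axis times angle).
In Python, from bench import env gives the robot as it stands. The module is installed in compiled form; this text tells all that it offers.
- The arm moves only by the tool play_rows, never from a script. Its arguments are lists of equal length, an entry for each row: "delta_pos": the shift along the world's x, y, z each as a share of 500 mm, from -1 to 1, a list of three; "turn": the turn about the world's z as a share of 90 degrees, from -1 to 1; "gripper": the opening, from 0 (shut) to 1 (fully open). In form: {"delta_pos": [[dx, dy, dz], ...], "turn": [turn, ...], "gripper": [gripper, ...]}. A call has 1 to 8 rows; each row is the pose to reach, as a shift and turn from the pose commanded when the call began; what a row does not reach only later rows make up. A row lasts 1/10 s, in which the tool goes at most 50 mm and 8.59 degrees, less where a joint would pass 70% of its speed; a pose out of reach is approached as far as the arm can. A call with a number of a shift or a turn outside -1 to 1 is refused whole. A call with a gripper value outside its range is refused whole. The fingers move at their own pace and stop on an object; "force" is the grip in N (left out, the last holds). Time passes only in rows, so rows that repeat a pose let the fingers close. It gives the time, the measured TCP pose, the force, the opening and the grip force at its end, in the units of the state.
- env.get_state(): the state, without advancing time (a new reading comes with each control period).
- env.snapshot(name): name is "scene" or "top" or "wrist"; returns a dict with "image" (384x512x3 uint8, red, green, blue), "z_map" (384x512 float32, m along the optical axis (not along the pixel's ray), 0 where there is no reading), "mtx" (3x3 intrinsics, pixels), "origin" and "attitude" of the camera in the world. Camera axes: x right, y up, looking along -z (the intrinsics and any distortion apply to the point x, -y, -z); pixel columns grow to the right and rows downward; lengths in m; the calibration is good to about 2 mm. The wrist camera is an equidistant fisheye: a pixel r from the principal point sees the ray r / f radians off the axis. A picture is of the moment at which its call begins.
- env.close_job(): hands the job in; it is judged then, once.
The state is a dict: "time_s": time; "joints": joint angles; "joint_vel": joint speeds; "joint_efforts": joint torques, N m; "tcp_pos": TCP position; "orientation": TCP orientation; "wrist_force": force on the tool from outside, world axes, zero at the start; "wrist_torque": the same for the moment, N m; "finger_gap": finger opening in m; "finger_force": force on a finger pad.
Only numpy, scipy, OpenCV 4.12 (cv2) and the standard library are available. Lean on these libraries where they do the work, as an engineer would, in place of code of your own. Each camera call takes 0.05 s, during which the arm holds its last target. There are 200 camera calls.

## Working session

There is one attempt and no reset: what is moved stays moved. The work goes in short steps, Python scripts to look and compute and a tool call to move; the robot and the scene stay as the last step left them, time stands still between calls to the robot, and variables do not carry over. Pictures are saved under pics/ and viewed, at most 10 in all, crops included, and the job is handed in when it is done.

Besides the shell and the picture viewer there is one more tool, called after "Emit:" as name(argument=value, ...) on one line, values as JSON. play_rows: Moves the arm, as the interface text tells. Shift numbers are shares of 500 mm and turn numbers shares of 90 degrees, none past 1 either way. Its arguments: {"type":"object","properties":{"delta_pos":{"type":"array","items":{"type":"array","items":{"type":"number"}}},"turn":{"type":"array","items":{"type":"number"}},"gripper":{"type":"array","items":{"type":"number"}},"force":{"type":"number"}},"required":["delta_pos","turn","gripper"]}

```bash
mkdir -p pics
cat > h.py <<'E'
from bench import env
import numpy as np, cv2
from scipy.spatial.transform import Rotation as R
def att(a):
    a=np.array(a,float)
    return a if a.shape==(3,3) else R.from_rotvec(a).as_matrix() if a.size==3 else R.from_quat(a).as_matrix()
def pts(s):
    z=s['z_map']; K=np.array(s['mtx']); v,u=np.mgrid[:z.shape[0],:z.shape[1]]
    c=np.stack([(u-K[0,2])/K[0,0]*z,-(v-K[1,2])/K[1,1]*z,-z],-1)
    return c@att(s['attitude']).T+np.array(s['origin'])
E
python3 - <<'E'
from h import *
st=env.get_state();print(st)
for n in('scene','top'):
    s=env.snapshot(n);np.savez(n,**s);cv2.imwrite(f'pics/{n}.png',cv2.resize(s['image'][...,::-1],(800,600)))
    print(n,s['mtx'],s['origin'],s['attitude'])
E
```

```text
{'time_s': 0.0, 'joints': array([-1.23011657e+00,  3.59491699e-01,  1.51140491e+00, -4.93366020e-05,
        1.27247542e+00, -1.15078167e-01]), 'joint_vel': array([ 5.29283505e-04, -2.88146037e-04,  2.31541444e-05,  4.66495083e-04,
        4.49919753e-04, -5.79413825e-04]), 'joint_efforts': array([ 9.73940696e-04, -5.15365541e+01, -2.70727783e+01,  6.71768747e-02,
        3.45998956e-02, -1.33112330e-04]), 'tcp_pos': array([ 0.26390017, -0.53825935,  0.30182785]), 'orientation': array([-3.05865306e+00, -7.09346958e-01,  3.87978596e-04]), 'wrist_force': array([-0.04760213,  0.63911317,  0.73455839]), 'wrist_torque': array([-6.47211909e-05, -1.77695106e-02, -4.67299210e-03]), 'finger_force': 0.0, 'finger_gap': 0.08814636101475784}
scene [[454.88802888   0.         257.18222234]
 [  0.         454.88802888 191.30328393]
 [  0.           0.           1.        ]] [0.18307618 0.73754742 0.93227935] [ 0.25323172 -0.97498092 -2.47867478]
top [[421.56981265   0.         253.08594694]
 [  0.         421.56981265 185.21009329]
 [  0.           0.           1.        ]] [0.42523492 0.04190035 1.38732844] [ 0.08454909 -0.07345671 -1.57692396]
```

View pics/top.png

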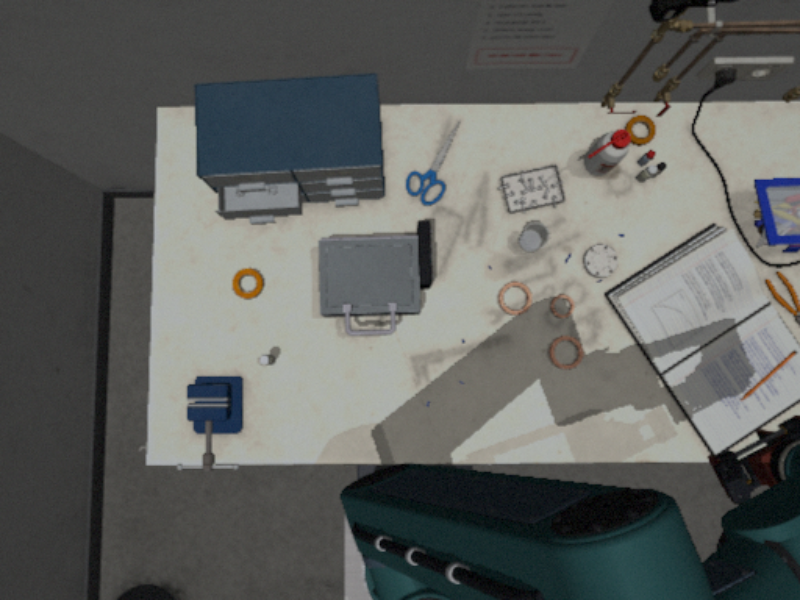

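View pics/scene.png

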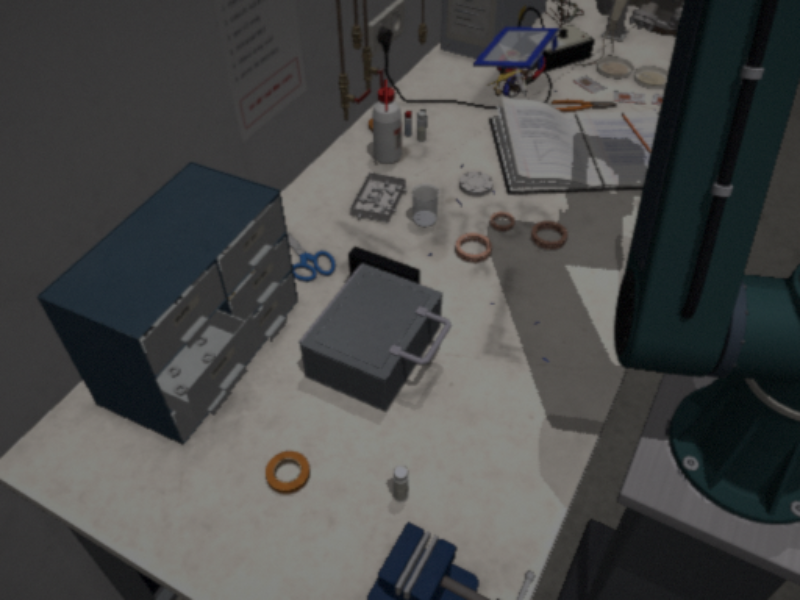

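The top view (800x600) shows three copper rings at (514,297), (566,352) and (560,306), and the one at (560,306) is the smallest. The amber rolls at (248,283) and (640,130) are tape. The case is at (370,275) with its handle at (370,325), the beaker at (532,236) and the vial at (266,358).

Run:
```python
from h import *
s=dict(np.load('top.npz'));P=pts(s)
for n,(u,v) in dict(r1=(514,297),r2=(560,306),r3=(566,352),lidc=(370,275),lTL=(322,240),lTR=(415,238),lBL=(324,310),lBR=(416,308),hl=(349,331),hm=(371,331),hr=(393,329),hous=(425,255),beaker=(532,236),vial=(266,358),cab=(340,205),drawer=(262,215)).items():
    print(n,P[int(v/1.5625),int(u/1.5625)].round(3))
# rings: copper color fit
im=s['image'];hsv=cv2.cvtColor(im,cv2.COLOR_RGB2HSV)
for u,v in((514,297),(560,306),(566,352)):
    u=int(u/1.5625);v=int(v/1.5625);w=14
    sub=hsv[v-w:v+w+1,u-w:u+w+1]; m=((sub[...,1]>75)&((sub[...,0]<14)|(sub[...,0]>170))).astype(np.uint8)
    n,l,stt,_=cv2.connectedComponentsWithStats(m,connectivity=8);k=1+stt[1:,4].argmax()
    q=P[v-w:v+w+1,u-w:u+w+1][l==k]; q=q[q[:,2]>-0.01]
    (c,r)=cv2.minEnclosingCircle(q[:,:2].astype(np.float32)); print(stt[k],c,2*r,np.median(q[:,2]))
# handle pts
m=(P[...,2]>.06)&(P[...,2]<.1)
q=P[m]; q=q[(abs(q[:,0]-.55)<.2)&(abs(q[:,1]-.1)<.2)]
print(cv2.minAreaRect(q[:,:2].astype(np.float32)),len(q),np.median(q[:,2]))
c=im[130:240,190:390,::-1];cv2.imwrite('pics/crop.png',cv2.resize(c,None,fx=4,fy=4,interpolation=cv2.INTER_CUBIC))
```

```text
r1 [ 0.547 -0.196 -0.001]
r2 [ 0.53  -0.294  0.002]
r3 [ 0.432 -0.305 -0.005]
lidc [0.586 0.103 0.087]
lTL [0.659 0.198 0.083]
lTR [0.661 0.013 0.085]
lBL [0.518 0.194 0.084]
lBR [0.425 0.042 1.387]
hl [0.477 0.143 0.093]
hm [0.477 0.101 0.084]
hr [0.48  0.058 0.09 ]
hous [ 0.624 -0.008  0.098]
beaker [ 0.678 -0.24  -0.004]
vial [0.423 0.312 0.064]
cab [0.742 0.168 0.029]
drawer [0.705 0.314 0.115]
[  6   5  20  20 122] (0.5440568327903748, -0.1983676701784134) 0.06715808063745499 0.013556993032433629
[ 8  8 15 14 69] (0.48376166820526123, -0.13669943809509277) 0.3760896623134613 0.008648088524895403
[  4   4  21  21 147] (0.42663729190826416, -0.14608365297317505) 0.37617844343185425 0.013638331584668206
((0.60686194896698, 0.139079287648201), (0.3279348611831665, 0.2776015102863312), 88.16465759277344) 3862 0.08611672529656111
```

View pics/crop.png

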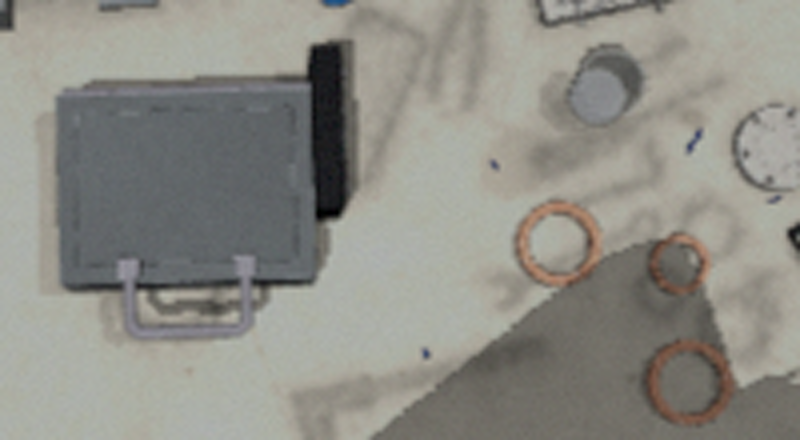

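Run:
```python
from h import *
s=dict(np.load('top.npz'));P=pts(s);K=s['mtx']
def px(u,v,z):
    d=att(s['attitude'])@np.array([(u-K[0,2])/K[0,0],-(v-K[1,2])/K[1,1],-1]);o=s['origin'];return (o+d*(z-o[2])/d[2]).round(4)
c=lambda u,v:(190+(u+.5)/4-.5,130+(v+.5)/4-.5)
print('ring',px(*c(680,263),.01), px(*c(651,263),.01),px(*c(709,263),.01))
print('r1',px(*c(559,243),.01),'r3',px(*c(690,382),.01),'beaker',px(*c(598,95),.07))
for n,p,z in(('handleL',(134,330),.089),('handleR',(246,327),.089),('TL',(58,95),.085),('TR',(311,85),.085),('BL',(66,288),.085),('BR',(314,280),.085)): print(n,px(*c(*p),z))
q=P.reshape(-1,3)
m=(q[:,0]>.67)&(q[:,0]<1)&(q[:,1]>.05)&(q[:,1]<.5)&(q[:,2]>.05);t=q[m];print('cab max z',np.percentile(t[:,2],[50,90,99]),'front x of top',np.percentile(t[t[:,2]>np.percentile(t[:,2],50)-.02][:,0],1),t[t[:,2]>.1][:,1].min())
```

```text
ring [ 0.528 -0.297  0.01 ] [ 0.5282 -0.2733  0.01  ] [ 0.5278 -0.3206  0.01  ]
r1 [ 0.5452 -0.1986  0.01  ] r3 [ 0.4311 -0.3019  0.01  ] beaker [ 0.657  -0.2219  0.07  ]
handleL [0.4737 0.1434 0.089 ]
handleR [0.4753 0.0572 0.089 ]
TL [0.658  0.2032 0.085 ]
TR [0.6642 0.0051 0.085 ]
BL [0.5067 0.1964 0.085 ]
BR [0.5114 0.0044 0.085 ]
cab max z [0.24941466 0.36839751 0.41099159] front x of top 0.7517608378802016 0.05001306612391478
```

Emit:
play_rows(delta_pos=[[0.22,0.66,0],[0.22,0.66,0],[0.22,0.66,0],[0.22,0.66,0],[0.22,0.66,0],[0.22,0.66,0],[0.22,0.66,0],[0.22,0.66,0]], turn=[0.725,0.725,0.725,0.725,0.725,0.725,0.725,0.725], gripper=[0.35,0.35,0.35,0.35,0.35,0.35,0.35,0.35], force=20)

```text
time_s: 0.9
tcp_pos: [0.3742, -0.2032, 0.3022]
orientation: [-2.181, -2.257, -0.003]
wrist_force: [0.7, -0.6, 0.6]
finger_gap: 0.0309
finger_force: 0.0
```

Emit:
play_rows(delta_pos=[[0.2,0.62,-0.1],[0.2,0.62,-0.1],[0.2,0.62,-0.1],[0.2,0.62,-0.1],[0.2,0.62,-0.1],[0.2,0.62,-0.1],[0.2,0.62,-0.1],[0.2,0.62,-0.1]], turn=[0,0,0,0,0,0,0,0], gripper=[0.35,0.35,0.35,0.35,0.35,0.35,0.35,0.35])

```text
time_s: 1.7
tcp_pos: [0.4746, 0.1043, 0.2518]
orientation: [-2.189, -2.251, -0.0]
wrist_force: [-0.5, -0.5, -0.4]
finger_gap: 0.0308
finger_force: 0.0
```

Run:
```python
from h import *
st=env.get_state();print(st['tcp_pos'],R.from_rotvec(st['orientation']).as_matrix()[:,1],st['wrist_force'],st['finger_gap'],st['time_s'],st['joints'])
s=env.snapshot('wrist');cv2.imwrite('pics/w1.png',s['image'][...,::-1]);print(s['mtx'],s['origin'],att(s['attitude']))
np.savez('w1',**s)
```

```text
[0.47456768 0.10434464 0.25184761] [ 9.99611834e-01  2.78523563e-02 -6.53483233e-04] [-0.50212958 -0.47895325 -0.40914924] 0.03081468151124719 1.7 [7.35411162e-02 2.53199167e-01 1.81326163e+00 1.10803387e-03
 1.07574171e+00 4.51587590e-02]
[[297.31863964   0.         261.07287624]
 [  0.         297.31863964 191.4310293 ]
 [  0.           0.           1.        ]] [0.47238511 0.16919494 0.33375451] [[ 9.99599834e-01 -2.73812148e-02 -7.10223602e-03]
 [ 2.82857742e-02  9.70155237e-01  2.40829258e-01]
 [ 2.96073806e-04 -2.40933779e-01  9.70541512e-01]]
```

View pics/w1.png

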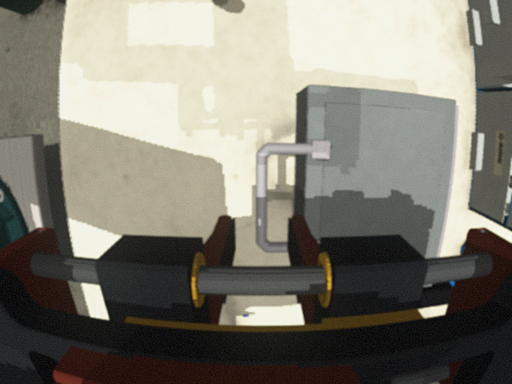

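The wrist view shows the bar at column 263, midway between the fingertips (columns 230 and 295), and its length spans rows 150–245. It's centred, so I'll go down and pinch.

Emit:
play_rows(delta_pos=[[0,-0.008,-0.1],[0,-0.008,-0.18],[0,-0.008,-0.216],[0,-0.008,-0.216],[0,-0.008,-0.216],[0,-0.008,-0.216],[0,-0.008,-0.216],[0,-0.008,-0.216]], turn=[0,0,0,0,0,0,0,0], gripper=[0.35,0.35,0.35,0.35,0.05,0.05,0.05,0.05], force=20)

```text
time_s: 2.55
tcp_pos: [0.4745, 0.0971, 0.1459]
orientation: [2.194, 2.247, 0.001]
wrist_force: [-3.1, -2.4, 7.0]
finger_gap: 0.0096
finger_force: 20.0
```

Run:
```python
import numpy as np
r=np.hypot(.188,.004);p=np.arctan2(.004,.188)
f=lambda t:np.array([-r*np.cos(t+p),r*np.sin(t+p)])
for t in np.arange(0,1.7,.1):
  d=(f(t)-f(0))/.5; print(round(t,2),d.round(3))
```

```text
0.0 [0. 0.]
0.1 [0.003 0.037]
0.2 [0.009 0.075]
0.3 [0.019 0.111]
0.4 [0.033 0.146]
0.5 [0.05  0.179]
0.6 [0.07  0.211]
0.7 [0.094 0.24 ]
0.8 [0.12  0.267]
0.9 [0.149 0.292]
1.0 [0.18  0.313]
1.1 [0.213 0.331]
1.2 [0.247 0.345]
1.3 [0.283 0.356]
1.4 [0.32  0.364]
1.5 [0.357 0.368]
1.6 [0.395 0.368]
```

Emit:
play_rows(delta_pos=[[0.001,0,0.018],[0.003,0,0.037],[0.006,0,0.056],[0.009,0,0.075],[0.014,0,0.093],[0.019,0,0.111],[0.026,0,0.129],[0.033,0,0.146]], turn=[0,0,0,0,0,0,0,0], gripper=[0.05,0.05,0.05,0.05,0.05,0.05,0.05,0.05])

```text
time_s: 3.35
tcp_pos: [0.49, 0.0974, 0.2181]
orientation: [-2.194, -2.247, 0.002]
wrist_force: [-1.2, -0.6, -1.3]
finger_gap: 0.0094
finger_force: 20.0
```

Holding. Next, 0.4 → 0.95 rad.

Emit:
play_rows(delta_pos=[[0.008,0,0.017],[0.017,0,0.033],[0.027,0,0.049],[0.037,0.001,0.065],[0.049,0.001,0.08],[0.061,0.002,0.094],[0.074,0.002,0.108],[0.087,0.002,0.121]], turn=[0,0,0,0,0,0,0,0], gripper=[0.05,0.05,0.05,0.05,0.05,0.05,0.05,0.05])

```text
time_s: 4.15
tcp_pos: [0.5305, 0.0983, 0.2785]
orientation: [-2.19, -2.243, 0.01]
wrist_force: [-14.1, -1.1, 11.4]
finger_gap: 0.0091
finger_force: 20.0
```

Run:
```python
from h import *
s=env.snapshot('scene');cv2.imwrite('pics/s2.png',cv2.resize(s['image'][100:300,150:400,::-1],(750,600)));print(env.get_state()['wrist_force'])
```

```text
[-15.89916462  -1.87240907  15.52289747]
```

View pics/s2.png

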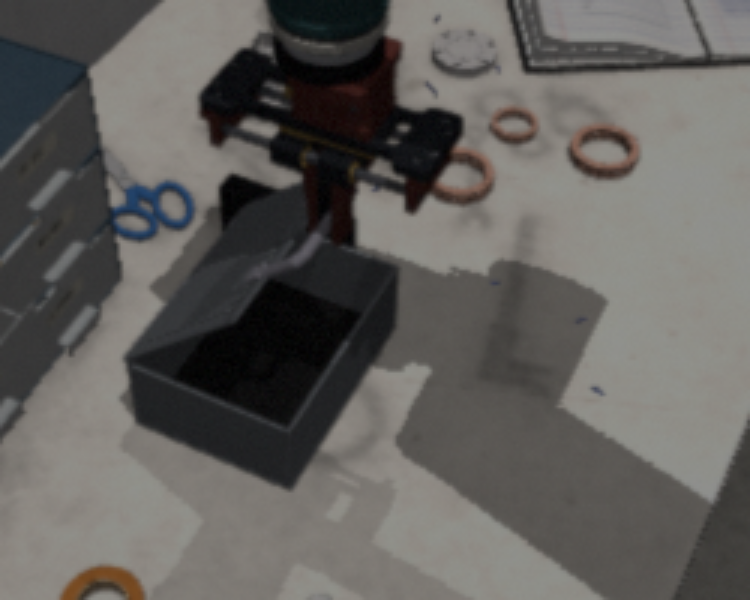

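The lid is up at about 0.8 rad and the tool force is purely radial, from a small arc mismatch. I'll open the fingers so only the front one bears on the bar and the lid is free to snap away.

Emit:
play_rows(delta_pos=[[0.01,0,0],[0.02,0,0.005],[0.03,0,0.008],[0.03,0,0.008],[0.03,0,0.008]], turn=[0,0,0,0,0], gripper=[0.23,0.34,0.45,0.45,0.45])

```text
time_s: 4.7
tcp_pos: [0.5499, 0.0983, 0.2823]
orientation: [2.194, 2.247, 0.002]
wrist_force: [-0.8, -0.4, -1.6]
finger_gap: 0.0393
finger_force: 0.4
```

Emit:
play_rows(delta_pos=[[0.01,0,0.008],[0.02,0,0.017],[0.03,0,0.025],[0.04,0,0.033],[0.05,0.001,0.04],[0.06,0.001,0.047],[0.07,0.001,0.053],[0.07,0.001,0.053]], turn=[0,0,0,0,0,0,0,0], gripper=[0.45,0.45,0.45,0.45,0.45,0.45,0.45,0.45])

```text
time_s: 5.5
tcp_pos: [0.5852, 0.0987, 0.3092]
orientation: [2.194, 2.247, 0.002]
wrist_force: [-0.6, 0.4, 0.0]
finger_gap: 0.0396
finger_force: 0.5
```

Emit:
play_rows(delta_pos=[[0.006,0,0.003],[0.012,0,0.006],[0.018,0,0.009],[0.018,0,0.009]], turn=[0,0,0,0], gripper=[0.45,0.45,0.45,0.45])

```text
time_s: 5.9
tcp_pos: [0.5937, 0.0988, 0.3134]
orientation: [2.194, 2.247, 0.001]
wrist_force: [-0.7, 0.8, 1.5]
finger_gap: 0.0394
finger_force: 0.6
```

Emit:
play_rows(delta_pos=[[0.006,0,0.002],[0.012,0,0.005],[0.018,0,0.007],[0.018,0,0.007]], turn=[0,0,0,0], gripper=[0.45,0.45,0.45,0.45])

```text
time_s: 6.3
tcp_pos: [0.6028, 0.0988, 0.3168]
orientation: [2.194, 2.247, 0.001]
wrist_force: [-0.8, -0.3, 0.7]
finger_gap: 0.0395
finger_force: 0.4
```

Emit:
play_rows(delta_pos=[[0.006,0,0.002],[0.012,0,0.004],[0.018,0,0.006],[0.018,0,0.006]], turn=[0,0,0,0], gripper=[0.45,0.45,0.45,0.45])

```text
time_s: 6.7
tcp_pos: [0.6117, 0.0988, 0.3198]
orientation: [2.195, 2.247, 0.001]
wrist_force: [-0.4, -0.5, -0.0]
finger_gap: 0.0399
finger_force: 0.4
```

Emit:
play_rows(delta_pos=[[0.006,0,0.002],[0.012,0,0.003],[0.018,0,0.005],[0.018,0,0.005]], turn=[0,0,0,0], gripper=[0.45,0.45,0.45,0.45])

```text
time_s: 7.1
tcp_pos: [0.6205, 0.0988, 0.3222]
orientation: [2.195, 2.248, 0.0]
wrist_force: [-1.2, -0.4, 1.3]
finger_gap: 0.0394
finger_force: 0.5
```

Emit:
play_rows(delta_pos=[[0.006,0,0.001],[0.012,0,0.003],[0.018,0,0.004],[0.018,0,0.004]], turn=[0,0,0,0], gripper=[0.45,0.45,0.45,0.45])

```text
time_s: 7.5
tcp_pos: [0.6271, 0.0989, 0.3239]
orientation: [-2.192, -2.245, 0.006]
wrist_force: [-8.2, 0.1, 5.7]
finger_gap: 0.0397
finger_force: 3.8
```

Run:
```python
from h import *
s=env.snapshot('scene');cv2.imwrite('pics/s3.png',cv2.resize(s['image'][100:260,170:370,::-1],(750,600)));print(env.get_state()['finger_force'],env.get_state()['wrist_force'])
```

```text
3.74300479888916 [-7.36400228  0.38486128  5.31342447]
```

View pics/s3.png

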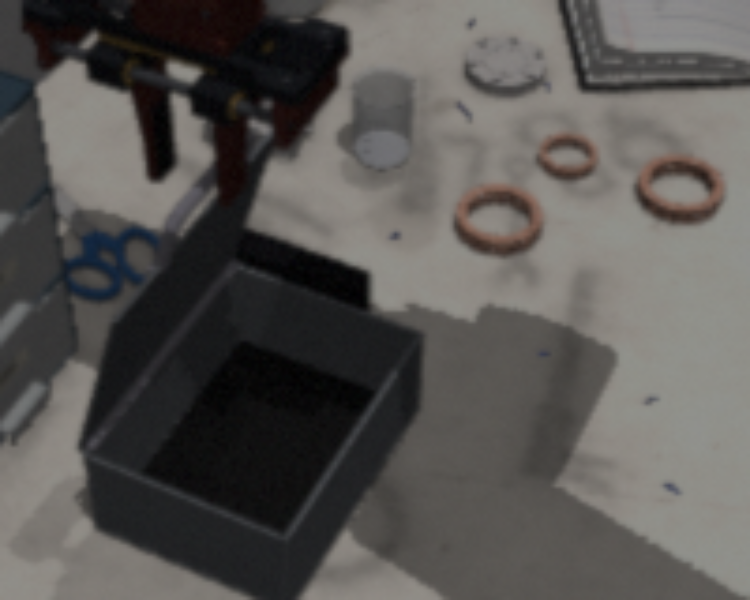

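In the scene view the front finger rests on the bar at about (225,180) and the lid is near 1.28 rad. The ball's resistance has started, so I go in small steps.

Emit:
play_rows(delta_pos=[[0.003,0,0.001],[0.006,0,0.001],[0.006,0,0.001]], turn=[0,0,0], gripper=[0.45,0.45,0.45])

```text
time_s: 7.85
tcp_pos: [0.6289, 0.0989, 0.3242]
orientation: [-2.191, -2.244, 0.009]
wrist_force: [-11.5, -0.3, 7.5]
finger_gap: 0.0396
finger_force: 5.7
```

Emit:
play_rows(delta_pos=[[0,0,0.004],[0,0,0.006],[0,0,0.006]], turn=[0,0,0], gripper=[0.45,0.45,0.45])

```text
time_s: 8.15
tcp_pos: [0.6288, 0.0988, 0.3253]
orientation: [-2.19, -2.243, 0.01]
wrist_force: [-9.1, -0.7, -3.2]
finger_gap: 0.0397
finger_force: 4.1
```

Run:
```python
from h import *
s=dict(np.load('top.npz'));P=pts(s)
for u,v in((230,110),(290,130),(350,110),(370,150),(370,160),(350,200),(340,170)): print(P[int(v/1.5625),int(u/1.5625)].round(3))
st=env.get_state();print(st['wrist_torque'],st['tcp_pos'])
```

```text
[0.865 0.343 0.252]
[0.828 0.237 0.247]
[0.863 0.128 0.252]
[0.788 0.095 0.253]
[0.773 0.095 0.248]
[0.754 0.146 0.02 ]
[0.758 0.149 0.241]
[-0.02019291  1.27354397 -0.00928114] [0.62884636 0.09881714 0.32533292]
```

The moment confirms contact at the bar and the cabinet is clear. Next steps follow the tangent.

Emit:
play_rows(delta_pos=[[0.003,0,0.001],[0.006,0,0.002],[0.006,0,0.002]], turn=[0,0,0], gripper=[0.45,0.45,0.45])

```text
time_s: 8.45
tcp_pos: [0.6312, 0.0989, 0.326]
orientation: [-2.189, -2.242, 0.012]
wrist_force: [-10.3, 0.9, -2.6]
finger_gap: 0.04
finger_force: 4.7
```

Emit:
play_rows(delta_pos=[[0.003,0,0.001],[0.006,0,0.002],[0.006,0,0.002]], turn=[0,0,0], gripper=[0.45,0.45,0.45])

```text
time_s: 8.75
tcp_pos: [0.6336, 0.0989, 0.3265]
orientation: [-2.188, -2.242, 0.014]
wrist_force: [-11.5, 0.5, -4.7]
finger_gap: 0.0394
finger_force: 5.4
```

Emit:
play_rows(delta_pos=[[0.002,0,0],[0.004,0,0],[0.004,0,0]], turn=[0,0,0], gripper=[0.45,0.45,0.45])

```text
time_s: 9.05
tcp_pos: [0.6356, 0.099, 0.327]
orientation: [-2.188, -2.242, 0.014]
wrist_force: [-11.3, 0.2, -2.0]
finger_gap: 0.0393
finger_force: 5.7
```

Emit:
play_rows(delta_pos=[[0.002,0,0.001],[0.004,0,0.001],[0.004,0,0.001]], turn=[0,0,0], gripper=[0.45,0.45,0.45])

```text
time_s: 9.35
tcp_pos: [0.6378, 0.099, 0.3276]
orientation: [-2.189, -2.242, 0.013]
wrist_force: [-10.7, 0.6, -2.0]
finger_gap: 0.04
finger_force: 5.3
```

Past the peak: the force is falling while the lid still moves.

Emit:
play_rows(delta_pos=[[0.002,0,0.001],[0.004,0,0.001],[0.004,0,0.001]], turn=[0,0,0], gripper=[0.45,0.45,0.45])

```text
time_s: 9.65
tcp_pos: [0.6402, 0.0991, 0.3283]
orientation: [-2.189, -2.242, 0.012]
wrist_force: [-9.1, 1.5, -2.0]
finger_gap: 0.0397
finger_force: 4.6
```

Emit:
play_rows(delta_pos=[[0.002,0,0.001],[0.004,0,0.001],[0.004,0,0.001]], turn=[0,0,0], gripper=[0.45,0.45,0.45])

```text
time_s: 9.95
tcp_pos: [0.6422, 0.0991, 0.3287]
orientation: [-2.189, -2.242, 0.012]
wrist_force: [-9.8, 0.7, -1.9]
finger_gap: 0.0397
finger_force: 5.0
```

Emit:
play_rows(delta_pos=[[0.002,0,0.001],[0.004,0,0.001],[0.004,0,0.001]], turn=[0,0,0], gripper=[0.45,0.45,0.45])

```text
time_s: 10.25
tcp_pos: [0.6451, 0.0992, 0.3295]
orientation: [-2.19, -2.243, 0.009]
wrist_force: [-6.9, 0.9, -2.9]
finger_gap: 0.0394
finger_force: 3.7
```

Emit:
play_rows(delta_pos=[[0.002,0,0],[0.004,0,0.001],[0.004,0,0.001]], turn=[0,0,0], gripper=[0.45,0.45,0.45])

```text
time_s: 10.55
tcp_pos: [0.6484, 0.0992, 0.3305]
orientation: [-2.192, -2.245, 0.005]
wrist_force: [-4.5, 1.3, -2.9]
finger_gap: 0.0394
finger_force: 2.0
```

Force is dropping towards zero, so the balance point is near.

Emit:
play_rows(delta_pos=[[0.002,0,0],[0.004,0,0.001],[0.004,0,0.001],[0.004,0,0.001]], turn=[0,0,0,0], gripper=[0.45,0.45,0.45,0.45])

```text
time_s: 10.95
tcp_pos: [0.6534, 0.0986, 0.3336]
orientation: [2.193, 2.246, 0.003]
wrist_force: [-0.6, -0.3, 1.0]
finger_gap: 0.0394
finger_force: 0.0
```

Run:
```python
from h import *
s=env.snapshot('scene');cv2.imwrite('pics/s4.png',cv2.resize(s['image'][100:260,170:370,::-1],(750,600)));st=env.get_state();print(st['finger_force'],st['wrist_force'],st['tcp_pos'])
```

```text
0.0 [ 0.8433779  -0.69716619  0.74422682] [0.65326142 0.09858804 0.3335606 ]
```

View pics/s4.png

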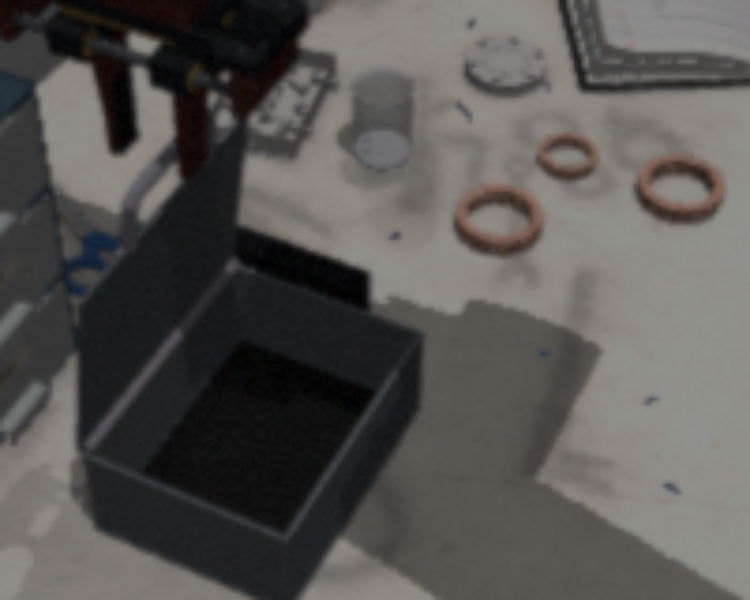

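The lid snapped away: in the view it stands near vertical, with the handle at (150,190) well clear of the front finger, and the contact force is zero. I withdraw upward, then go to the small ring.

Emit:
play_rows(delta_pos=[[0,0,0.06],[0,0,0.12],[-0.08,0,0.12],[-0.16,0,0.12],[-0.24,-0.06,0.12],[-0.26,-0.14,0.12],[-0.26,-0.24,0.1],[-0.26,-0.34,0.06]], turn=[0,0,0,0,-0.1,-0.2,-0.3,-0.4], gripper=[0.45,0.45,0.45,0.7,0.7,0.7,0.7,0.7])

```text
time_s: 11.8
tcp_pos: [0.5229, -0.0685, 0.3667]
orientation: [2.761, 1.489, 0.008]
wrist_force: [1.1, 0.1, -0.7]
finger_gap: 0.0616
finger_force: 0.0
```

Emit:
play_rows(delta_pos=[[0,-0.1,-0.05],[0,-0.2,-0.1],[0,-0.3,-0.16],[0,-0.4,-0.22],[0,-0.45,-0.3],[0,-0.45,-0.36],[0,-0.45,-0.36],[0,-0.45,-0.36]], turn=[-0.06,-0.12,-0.12,-0.12,-0.12,-0.12,-0.12,-0.12], gripper=[0.75,0.75,0.75,0.75,0.75,0.75,0.75,0.75])

```text
time_s: 12.6
tcp_pos: [0.5219, -0.2918, 0.1843]
orientation: [-2.889, -1.23, 0.001]
wrist_force: [0.4, 0.7, 0.2]
finger_gap: 0.0657
finger_force: 0.0
```

Run:
```python
from h import *
st=env.get_state();print(st['time_s'],st['tcp_pos'],R.from_rotvec(st['orientation']).as_matrix()[:,1],st['finger_gap'],st['joints'])
s=env.snapshot('wrist');np.savez('w2',**s);cv2.imwrite('pics/w2.png',s['image'][...,::-1])
K=s['mtx'];A=att(s['attitude']);o=np.array(s['origin'])
im=s['image'];hsv=cv2.cvtColor(im,cv2.COLOR_RGB2HSV)
m=((hsv[...,1]>70)&((hsv[...,0]<14)|(hsv[...,0]>174))&(hsv[...,2]>60)).astype(np.uint8)
n,l,q,_=cv2.connectedComponentsWithStats(m)
for k in range(1,n):
    if q[k,4]<80: continue
    v,u=np.nonzero(l==k);x=u-K[0,2];y=v-K[1,2];r=np.hypot(x,y);t=r/K[0,0]
    d=np.stack([np.sin(t)*x/r,-np.sin(t)*y/r,-np.cos(t)],1)@A.T
    w=o+d*((.008-o[2])/d[:,2])[:,None];c,rad=cv2.minEnclosingCircle(w[:,:2].astype(np.float32))
    print(q[k],np.round(c,4),round(2*rad,4))
```

```text
12.6 [ 0.52194505 -0.29181266  0.18426244] [ 0.72092611 -0.69301006 -0.00161458] 0.06574584105366978 [-6.25395928e-01  4.82321209e-01  1.63844175e+00  2.89721786e-04
  1.02242540e+00  1.40110087e-01]
[ 169   60   79   80 2131] [ 0.5461 -0.1998] 0.0711
[ 246  165   54   54 1070] [ 0.5295 -0.2993] 0.0501
[205 228  35  34 331] [ 0.4595 -0.3035] 0.0465
```

View pics/w2.png

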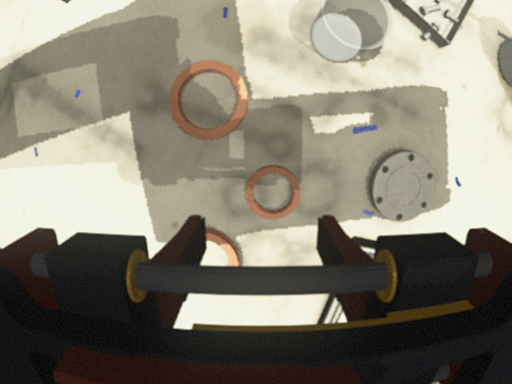

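The wrist view shows the small ring at (272,191), measured at 50 mm across and (0.529, -0.298). The larger ones are at (209,99) and (220,245).

Emit:
play_rows(delta_pos=[[0.014,-0.012,-0.08],[0.014,-0.012,-0.15],[0.014,-0.012,-0.185],[0.014,-0.012,-0.203],[0.014,-0.012,-0.203],[0.014,-0.012,-0.203],[0.014,-0.012,-0.203],[0.014,-0.012,-0.203]], turn=[0,0,0,0,0,0,0,0], gripper=[0.75,0.75,0.75,0.75,0.75,0.45,0.45,0.45], force=12)

```text
time_s: 13.45
tcp_pos: [0.5299, -0.2982, 0.0844]
orientation: [2.888, 1.232, 0.002]
wrist_force: [0.0, 0.3, 6.9]
finger_gap: 0.0475
finger_force: 12.0
```

Emit:
play_rows(delta_pos=[[0,0,0],[0,0,0],[0,0,0],[0,0,0.02],[0,0,0.08],[0,0,0.16],[0,0,0.24],[0,0,0.24]], turn=[0,0,0,0,0,0,0,0], gripper=[0.45,0.45,0.45,0.45,0.45,0.45,0.45,0.45])

```text
time_s: 14.25
tcp_pos: [0.5318, -0.2998, 0.2093]
orientation: [2.881, 1.229, 0.009]
wrist_force: [1.3, -0.7, -0.6]
finger_gap: 0.0473
finger_force: 12.0
```

Gripped: the gap is 47 mm, matching the ring. I carry it over to the case with the camera side turned away from the lid.

Emit:
play_rows(delta_pos=[[0,0,0.08],[-0.02,0.06,0.12],[-0.06,0.12,0.12],[-0.06,0.2,0.12],[-0.06,0.28,0.12],[-0.06,0.36,0.12],[-0.06,0.44,0.12],[-0.06,0.44,0.12]], turn=[0.09,0.18,0.27,0.36,0.45,0.54,0.63,0.72], gripper=[0.45,0.45,0.45,0.45,0.45,0.45,0.45,0.45])

```text
time_s: 15.05
tcp_pos: [0.4975, -0.0734, 0.2624]
orientation: [-1.766, -2.595, -0.001]
wrist_force: [0.3, -1.0, -1.1]
finger_gap: 0.0471
finger_force: 12.0
```

Emit:
play_rows(delta_pos=[[0,0.08,0],[0,0.16,0],[0,0.24,0],[0,0.32,0],[0,0.4,0],[0.02,0.4,0],[0.06,0.4,0],[0.08,0.4,0]], turn=[0.09,0.18,0.27,0.36,0.45,0.54,0.63,0.72], gripper=[0.45,0.45,0.45,0.45,0.45,0.45,0.45,0.45])

```text
time_s: 15.85
tcp_pos: [0.5398, 0.1228, 0.2626]
orientation: [0.104, 3.14, -0.0]
wrist_force: [0.7, 0.2, -1.7]
finger_gap: 0.0474
finger_force: 12.0
```

Emit:
play_rows(delta_pos=[[0.02,0,0],[0.02,0,0],[0.02,0,0]], turn=[0.066,0.066,0.066], gripper=[0.45,0.45,0.45])

```text
time_s: 16.15
tcp_pos: [0.5484, 0.1221, 0.2624]
orientation: [0.043, -3.14, 0.0]
wrist_force: [0.4, -0.2, -0.4]
finger_gap: 0.0475
finger_force: 12.0
```

Run:
```python
from h import *
st=env.get_state();print(st['time_s'],st['tcp_pos'],R.from_rotvec(st['orientation']).as_matrix()[:,1],st['finger_gap'],st['joints'],st['wrist_force'])
s=env.snapshot('wrist');cv2.imwrite('pics/w3.png',s['image'][...,::-1])
```

```text
16.15 [0.54841757 0.12212916 0.26242164] [-2.71104158e-02  9.99632427e-01 -1.90167640e-04] 0.0474708724370739 [ 9.62287666e-02  3.45094223e-01  1.64157621e+00 -1.01483104e-04
  1.15633401e+00 -1.50164023e+00] [ 0.42664941 -0.22886487 -0.44155322]
```

View pics/w3.png

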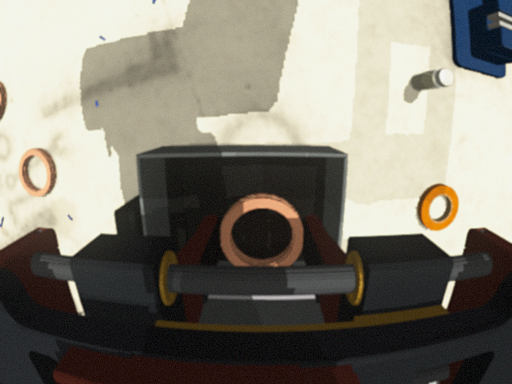

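The wrist view shows the ring held level at (262,230) above the open case. The case's front edge is at row 150 and its sides at columns 140 and 345, and the vial and tape roll are clear. Lowering.

Emit:
play_rows(delta_pos=[[0.02,0,-0.08],[0.02,0,-0.16],[0.02,0,-0.24],[0.02,0,-0.3],[0.02,0,-0.33],[0.02,0,-0.336],[0.02,0,-0.336]], turn=[0,0,0,0,0,0,0], gripper=[0.45,0.45,0.45,0.45,0.45,0.45,0.45])

```text
time_s: 16.9
tcp_pos: [0.5586, 0.1222, 0.0948]
orientation: [0.046, -3.14, 0.0]
wrist_force: [0.1, 0.1, 0.4]
finger_gap: 0.0474
finger_force: 12.0
```

Emit:
play_rows(delta_pos=[[0,0,-0.004],[0,0,-0.008],[0,0,-0.01],[0,0,-0.01]], turn=[0,0,0,0], gripper=[0.45,0.45,0.45,0.45])

```text
time_s: 17.3
tcp_pos: [0.5593, 0.1223, 0.0903]
orientation: [-0.047, 3.14, -0.0]
wrist_force: [1.0, 0.8, 0.2]
finger_gap: 0.0473
finger_force: 12.0
```

Emit:
play_rows(delta_pos=[[0,0,-0.002],[0,0,-0.003],[0,0,-0.003]], turn=[0,0,0], gripper=[0.45,0.45,0.45])

```text
time_s: 17.6
tcp_pos: [0.5592, 0.1222, 0.0885]
orientation: [-0.047, 3.141, -0.0]
wrist_force: [0.1, -0.8, 1.7]
finger_gap: 0.0471
finger_force: 12.0
```

Emit:
play_rows(delta_pos=[[0,0,-0.001],[0,0,-0.002],[0,0,-0.002]], turn=[0,0,0], gripper=[0.45,0.45,0.45])

```text
time_s: 17.9
tcp_pos: [0.5592, 0.1222, 0.0883]
orientation: [-0.047, 3.141, -0.0]
wrist_force: [-2.2, 0.1, 10.1]
finger_gap: 0.0474
finger_force: 12.0
```

Floor contact is felt (z stopped, 10 N). Release gently and withdraw.

Emit:
play_rows(delta_pos=[[0,0,0.001],[0,0,0.001],[0,0,0.001],[0,0,0.001],[0,0,0.02],[0,0,0.1],[0,0,0.2],[0,0,0.3]], turn=[0,0,0,0,0,0,0,0], gripper=[0.7,0.7,0.7,0.7,0.7,0.7,0.7,0.7])

```text
time_s: 18.7
tcp_pos: [0.5585, 0.1222, 0.2391]
orientation: [0.047, -3.14, 0.0]
wrist_force: [1.0, 0.4, -0.5]
finger_gap: 0.0618
finger_force: 0.0
```

Emit:
play_rows(delta_pos=[[0,0,0.06],[-0.1,-0.1,0.06],[-0.16,-0.2,0.06],[-0.16,-0.3,0.06],[-0.16,-0.4,0.06],[-0.16,-0.5,0.06],[-0.16,-0.6,0.06],[-0.16,-0.6,0.06]], turn=[0,0,0,0,0,0,0,0], gripper=[0.7,0.7,0.7,0.7,0.7,0.7,0.7,0.7])

```text
time_s: 19.5
tcp_pos: [0.479, -0.1815, 0.2683]
orientation: [-0.044, 3.14, -0.003]
wrist_force: [0.3, 0.2, -0.6]
finger_gap: 0.0616
finger_force: 0.0
```

Run:
```python
from h import *
s=env.snapshot('top');a=s['image'][110:250,110:400,::-1]
cv2.imwrite('pics/fin.png',cv2.resize(a,(800,386)));P=pts(s)
im=s['image'];hsv=cv2.cvtColor(im,cv2.COLOR_RGB2HSV);m=(hsv[...,1]>75)&((hsv[...,0]<14))&(abs(P[...,0]-.57)<.1)&(abs(P[...,1]-.1)<.1)
q=P[m];print(len(q),np.median(q,0),q.std(0)); print(env.get_state()['tcp_pos'],env.get_state()['time_s'])
```

```text
116 [0.55704153 0.1235919  0.01145108] [0.01805663 0.02902555 0.00537192]
[ 0.47948041 -0.18365306  0.2683472 ] 19.55
```

View pics/fin.png

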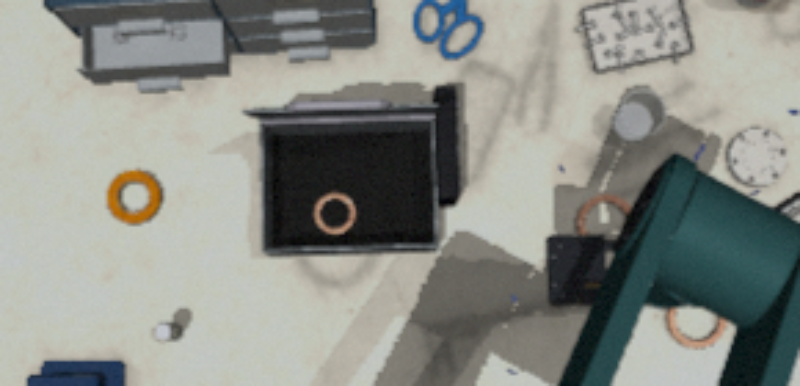

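The top view shows the ring flat in the case at (335,213), the lid standing open at (345,108), and the beaker, vial and roll where they were.

```bash
python3 -c "
from bench import env
print(env.close_job())"
```

```text
the job is handed in; nothing more can be done
None
```

The job is handed in: the lid was pushed just past its balance point and stands open by itself, the smallest copper gasket pack lies flat on the case floor, and the beaker, vial and tape roll were not touched.

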